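Press the setting slide under the drag spring of a glass-marking jig

ROBOT

A 6-joint arm with a two-finger parallel gripper is mounted at the origin on the work surface. World frame = base frame: x ahead of the robot, y to its left, z up, the work surface at z = 0. Lengths are in mm, angles in rad, forces in N, time in s.
With the tool pointing down it reaches from about 275 to 1000 mm from the base axis. Payload 8.4 kg.
Tool frame: the origin (TCP) lies midway between the tips of the shut fingers; the grasp point (between the pads) lies 19 mm behind it; z points along the fingers, y is the line along which they close (so a half turn about z gives the same grasp; the last joint's range is limited). The gripper opens to 85 mm and grips with 20 to 120 N. Pads are 22 mm wide; open, the fingers measure 114 mm over their backs; the gripper's body (76 mm by 85 mm) begins 54 mm behind the grasp point. The pads swing forward as they close: fully open they stand 13 mm farther back than shut.
Start: joints at [1.21, 0.353, 1.633, -0, 1.155, -0.002], TCP at [219.468, 585.202, 231.281] pointing down, gripper open.
Joint ranges: [-2.63, 2.63], [-0.92, 2.1], [0.06, 2.66], [-1.3, 4.44], [0, 2.69], [-3.02, 3.02]. Speed limits (rad/s): [2.22, 2.22, 2.79, 3.14, 3.14, 3.14].

INTERFACE

Orientations are given as [roll, pitch, yaw] about the fixed x, y, z axes, in that order (R = Rz(yaw) Ry(pitch) Rx(roll)).
In Python, from rig import telemetry, optics, r gives the robot as it stands.
- The arm moves only by the tool play_rows, never from a script. Its arguments are lists of equal length, an entry for each row: "dp": the shift along the tool's x, y, z in units of 40 mm (1.0 is 40 mm), a list of three; "rot": the turn, a rotation vector about the tool's x, y, z in units of 6 degrees (1.0 is 6 degrees), a list of three. In form: {"dp": [[tx, ty, tz], ...], "rot": [[ax, ay, az], ...]}. A call has 1 to 5 rows; each row is the pose to reach, as a shift and turn from the pose commanded when the call began, along the tool's axes at that moment; what a row does not reach only later rows make up. A row lasts 1/12 s, in which the tool goes at most 41.7 mm and 7.16 degrees, less where a joint would pass 70% of its speed; a pose out of reach is approached as far as the arm can. A call with a gripper value outside its range is refused whole. "fingers" is the opening, from 0 (shut) to 1 (fully open), set as the call begins (left out, the last holds). The fingers move at their own pace and stop on an object; "grip_force" is the grip in N (left out, the last holds). Time passes only in rows, so rows that repeat a pose let the fingers close. It gives the time, the measured TCP pose, the force, the opening and the grip force at its end, in the units of the state.
- telemetry.sense(): the state, without advancing time (a new reading comes with each control period).
- optics.grab_frame(name): name is "side" or "top" or "wrist"; returns a dict with "color" (420x560x3 uint8, red, green, blue), "mtx" (3x3 intrinsics, pixels), "R" (3x3) and "t" (3): a world point X has camera coordinates R X + t; the wrist camera has in their place "mount" (4x4, takes a point from camera to tool coordinates, whose origin is the TCP and whose axes are the flange's). Camera axes: x right, y down, z forward; pixel columns grow to the right and rows downward; lengths in mm; the calibration is good to about 2 mm. A picture is of the moment at which its call begins: read the wrist's pose just before it. There is no depth.
- r.sign_off(): hands the job in; it is judged then, once.
The state is a dict: "clock": time; "qpos": joint angles; "qvel": joint speeds; "joint_efforts": joint torques, N m; "eef_pos": TCP position; "tcp_rot": TCP orientation; "contact_force": force on the tool from outside, world axes, zero at the start; "wrist_torque": the same for the moment, N m; "opening": opening from 0.0 (shut) to 1.0 (fully open); "grasp_force": force on a finger pad.
Only numpy, scipy, OpenCV 4.12 (cv2) and the standard library are available. Lean on these libraries where they do the work, as an engineer would, in place of code of your own. Each camera call takes 0.05 s, during which the arm holds its last target. There are 200 camera calls.

TASK

On the blue marking jig, press the red slide down hard with the fingertips, so that its raised yellow tongue goes down flat in the channel, and keep pressing while you slide it along the channel: the tongue must pass under the dark bridge and under the brass drag spring, until the slide is fully home with its red shoulder against the bridge. Do not pick the slide up, and leave the marker, metal parts and glassware alone; then take the hand away.

Things in the scene. Friction and masses are not known exactly. Their poses are not given: they have to be found in the camera images.
- mouth (a point): Point on the channel floor at the bridge's entry face, midway between the rails of the fixed, level blue jig. x: along the channel, the way the slide must go; y left, z up. The floor is 12 mm above the table, 64 mm wide, from x = -190 to +95 mm; the steel rails stand 14 mm above it. On the board at y = -90 to -120 mm stand the collar, clamp block and marker.
- bridge_top (a point): Middle of the top of the dark steel bridge that spans the channel from x = 0 to 12 mm in the frame of mouth; its underside is 11 mm and its top 24 mm above the channel floor (spring clamp and screw heads up to 30 mm). Axes as mouth.
- lifter (a joint): Sprung rubber roller in the channel floor at x = -45 mm of mouth, 30 mm wide. At 0 it stands 7 mm out of the floor under the tongue and holds the slide's front up, so the tongue meets the bridge's face. At 0.007 m it is flush: the tongue lies flat, which takes 10 to 16 N down on the thumb pad. When the tongue has gone over it, it rises again under the hollow deck, touching nothing.
- slide_nose (a point): Middle of the lower front edge of the yellow tongue (40 wide, 8 thick, reaching 70 mm ahead of the red shoulder). The loose slide, 0.16 kg, 145 mm long, has 2 mm play each side in the channel; x forward, z up. At first the nose is 8 to 38 mm short of the bridge and 7 to 10 mm above the floor, the slide pitched about 0.06 rad on its rear end; pressed flat it is at floor height.
- slide_pad (a point): Centre of the black thumb pad (46 x 46 mm) on the red deck (75 x 60 mm), 30 mm behind the shoulder, 18 mm above the slide's underside. The fingertips press here. A red cross bar 60 mm wide, 7 mm thick stands 10 mm above the pad, its rear face 23 mm ahead of the pad centre, its front face flush with the shoulder: fingertips on the pad can push forward against it.
- slide_shoulder (a point): Middle of the front face of the red deck, at pad height (18 mm above the underside). Fully home this face lies against the entry face of the bridge: x = 0 in the frame of mouth. Same axes as the slide.
- drag_spring (a joint): Brass leaf spring, 26 mm wide, on the bridge, sloping down and forward into the channel to a tip 52 mm beyond the entry face, 4 mm above the floor. Value in rad: 0 at rest, about 0.1 when its tip rides on top of the tongue. The tongue lifts it by itself when slid under; it bears down with 3 to 5 N and resists the entry with up to about 10 N; with friction, sliding takes 5 to 18 N forward in all.
- marker_mid (a point): Middle of a marker pen (white with black cap, 15 mm across, 130 mm tall) standing loosely in a socket on the jig board. Leave alone.
- collar: Brass ring, 38 mm across, 16 mm high, loose on the jig board; origin under its centre. Leave alone.
- clamp_block: Steel block 34 x 28 x 30 mm, loose on the jig board; origin under its centre. Leave alone.
- vase: Flared glass vase, 190 mm high, up to 120 mm across; origin under its centre. Leave alone.
- tumbler: Glass tumbler, 76 mm across, 95 mm high; origin under its centre. Leave alone.
- bowl: Green glass bowl, 130 mm across, 65 mm high; origin under its centre. Leave alone.
- jar: Amber glass jar with black cap, 60 mm across, 80 mm high; origin under its centre. Leave alone.
Not all that is in view belongs to the job. What is meant by the part that bears slide_nose is not orange, pink or turquoise, and is the larger of those in its own colour.

How it is judged:
By the outcome, as a careful person would: the job done as asked, in the order asked, and still so for the second after the job is handed in, with the robot touching nothing.
It also fails if it takes over 48 s, if anything falls off the work surface, if the arm or the gripper's body presses on something with over 40 N, if the wrist force passes 120 N, or if a joint passes its speed limit or range.

## Working session

There is one attempt and no reset: what is moved stays moved. The work goes in short steps, Python scripts to look and compute and a tool call to move; the robot and the scene stay as the last step left them, time stands still between calls to the robot, and variables do not carry over. Pictures are saved under pics/ and viewed, at most 10 in all, crops included, and the job is handed in when it is done.

Besides the shell and the picture viewer there is one more tool, called after "Call:" as name(argument=value, ...) on one line, values as JSON. play_rows: Moves the arm, as the interface text tells. Its arguments: {"type":"object","properties":{"dp":{"type":"array"},"rot":{"type":"array"},"fingers":{"type":"number"},"grip_force":{"type":"number"}},"required":["dp","rot"]}

```bash
mkdir -p pics; ls; python3 - <<'E'
from rig import telemetry, optics, r
import cv2,pickle
s=telemetry.sense();print(s)
d={}
for n in("top","side"):
    f=optics.grab_frame(n);d[n]=f
    cv2.imwrite(f"pics/{n}0.png",cv2.cvtColor(f["color"],cv2.COLOR_RGB2BGR))
pickle.dump(d,open("f0.pkl","wb"))
E
```

```text
pics
{'clock': 0.0, 'qpos': array([ 1.20962257e+00,  3.53640032e-01,  1.63410227e+00, -1.33245649e-05,
        1.15519574e+00, -2.40754375e-03]), 'qvel': array([-7.55575065e-04, -1.94019249e-05, -1.42954587e-03,  1.99139519e-03,
       -1.62981831e-03, -5.06847166e-05]), 'joint_efforts': array([-8.33275881e-04, -6.05247545e+01, -3.42065299e+01, -1.24833496e-04,
        9.49390931e-03,  7.51240009e-06]), 'eef_pos': array([219.29700371, 584.77774274, 230.58038152]), 'tcp_rot': array([-3.14024724e+00,  8.94394679e-06,  2.78283184e+00]), 'contact_force': array([ 0.27598312,  0.17984631, -1.1782802 ]), 'wrist_torque': array([-0.01545579,  0.00021304,  0.03795095]), 'grasp_force': 0.0, 'opening': 0.9990738049700973}
```

View pics/top0.png

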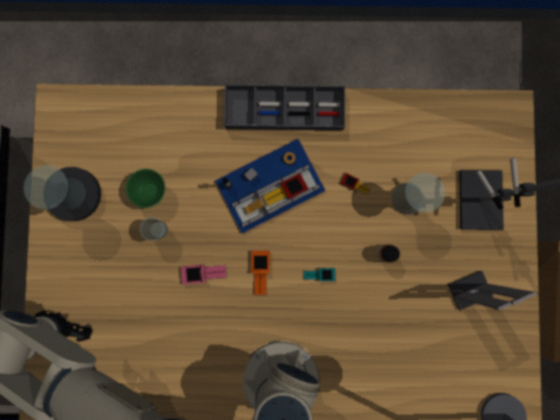

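View pics/side0.png

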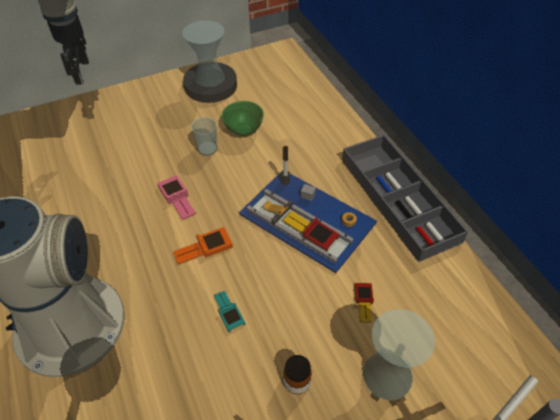

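Candidates, as top-view pixels: red slide in the jig (295,187), small red slide (352,182), orange (260,262), pink (195,274), turquoise (320,274). By the description I want the larger red one, which lies in the blue jig. Next is a close crop to check that.

```bash
python3 - <<'E'
import cv2
a=cv2.imread("pics/top0.png")[130:240,205:335]
cv2.imwrite("pics/topc.png",cv2.resize(a,None,fx=5,fy=5,interpolation=cv2.INTER_CUBIC))
a=cv2.imread("pics/side0.png")[140:270,235:380]
cv2.imwrite("pics/sidec.png",cv2.resize(a,None,fx=4,fy=4,interpolation=cv2.INTER_CUBIC))
E
```

```text
(no output)
```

View pics/topc.png

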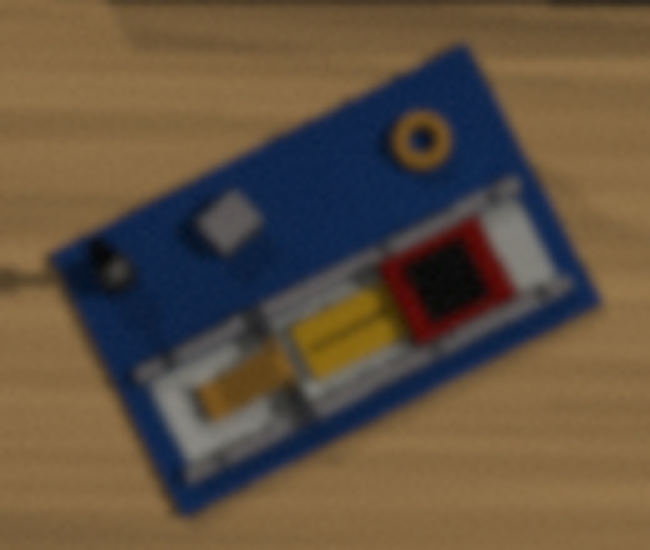

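View pics/sidec.png

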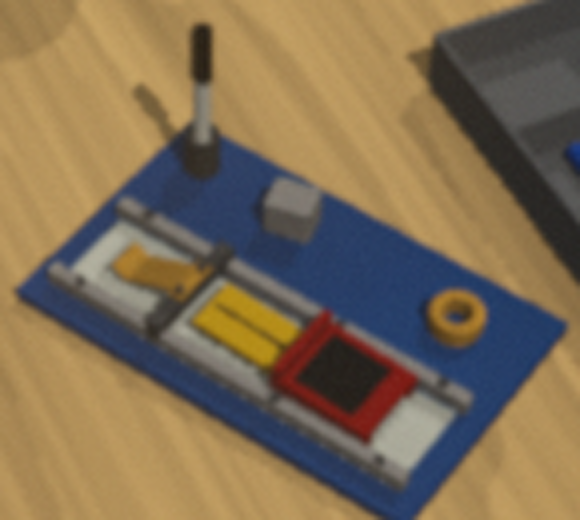

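The crop confirms the red slide in the jig with its yellow tongue pointing left and down. In topc.png the pad is at (445,280), the bridge middle at (277,365), and the rail ends at (168,424) and (545,237).

```bash
cat > h.py <<'E'
import numpy as np
def ray(f,px,z):
    R=np.array(f["R"]);t=np.array(f["t"]).ravel();K=np.array(f["mtx"])
    d=R.T@np.linalg.solve(K,[px[0],px[1],1.]);c=-R.T@t
    return c+d*(z-c[2])/d[2]
E
python3 - <<'E'
import pickle,numpy as np
from h import ray
d=pickle.load(open("f0.pkl","rb"))
T=lambda u,v,z:ray(d["top"],(u/5+205-.4,v/5+130-.4),z)
S=lambda u,v,z:ray(d["side"],(u/4+235-.4,v/4+140-.4),z)
np.set_printoptions(precision=1,suppress=True)
a=dict(pad=(T(445,280,33),S(345,372,33)),bridge=(T(277,365,36),S(190,290,36)),
 front=(T(168,424,26),S((125+55)/2,(203+270)/2,26)),rear=(T(545,237,26),S((468+403)/2,(398+480)/2,26)))
for k,v in a.items():print(k,*v)
for i in(0,1):
    e=a["front"][i]-a["rear"][i];print(np.linalg.norm(e),np.arctan2(e[1],e[0]))
    u=e/np.linalg.norm(e);print("pad->bridge",(a["bridge"][i]-a["pad"][i])@u,"bridge->front",(a["front"][i]-a["bridge"][i])@u,"lat",np.cross(u,a["pad"][i]-a["bridge"][i])[2],np.cross(u,a["rear"][i]-a["bridge"][i])[2])
from rig import telemetry
s=telemetry.sense()
from scipy.spatial.transform import Rotation as Ro
print(Ro.from_euler("xyz",s["tcp_rot"]).as_matrix())
E
```

```text
pad [636.8 -34.1  33. ] [637.1 -34.6  33. ]
bridge [578.8  75.5  36. ] [574.7  66.9  36. ]
front [539.7 147.   26. ] [536.3 145.6  26. ]
rear [ 667.2 -100.3   26. ] [ 666.9 -101.    26. ]
278.2286308095817 2.046708770467057
pad->bridge 124.00917908750452 bridge->front 81.42306705208263 lat -1.2762025048990395 1.9930118379988784
279.10493975911544 2.0578727177208593
pad->bridge 118.85369573502635 bridge->front 87.59030987185761 lat -7.622474259826944 -2.9255848015611434
[[-0.9  0.4 -0. ]
 [ 0.4  0.9 -0. ]
 [ 0.  -0.  -1. ]]
```

```bash
cat > mv.py <<'E'
import sys,numpy as np
from rig import telemetry
from scipy.spatial.transform import Rotation as Ro
def go(x,y,z,yaw):
    s=telemetry.sense();R=Ro.from_euler("xyz",s["tcp_rot"])
    G=Ro.from_euler("xyz",[np.pi,0,yaw])
    print("clk",round(s["clock"],2),"dp",np.round(R.inv().apply(np.array([x,y,z])-s["eef_pos"])/40,2),"rot",np.round(np.degrees((R.inv()*G).as_rotvec())/6,2),s["eef_pos"].round(1),s["tcp_rot"].round(3),"F",s["contact_force"].round(1),s["qpos"].round(2),s["opening"])
go(*map(float,sys.argv[1:5]))
E
python3 mv.py 634.6 -29.9 230 2.05
```

```text
clk 0.1 dp [-15.12 -10.74   0.03] rot [-0.01  0.    7.  ] [219.3 584.8 230.6] [-3.14  -0.     2.783] F [ 0.2 -1.  -0.1] [ 1.21  0.35  1.63  0.    1.16 -0.  ] 0.9977707877171705
```

Call:
play_rows(dp=[[-0.8,-0.57,0],[-1.6,-1.14,0],[-2.4,-1.7,0],[-3.2,-2.27,0],[-4,-2.84,0]], rot=[[0,0,0],[0,0,0],[0,0,0],[0,0,0],[0,0,0]], fingers=0)

```text
clock: 0.52
eef_pos: [329.8, 420.9, 231.0]
tcp_rot: [-3.141, -0.0, 2.783]
contact_force: [1.2, 0.3, -0.0]
opening: 0.299
grasp_force: 0.0
```

Call:
play_rows(dp=[[-0.8,-0.57,0],[-1.6,-1.14,0],[-2.4,-1.7,0],[-3.2,-2.27,0],[-4,-2.84,0]], rot=[[0,0,0],[0,0,0],[0,0,0],[0,0,0],[0,0,0]])

```text
clock: 0.93
eef_pos: [439.8, 258.2, 231.2]
tcp_rot: [-3.141, -0.0, 2.783]
contact_force: [0.1, 0.5, 1.3]
opening: -0.001
grasp_force: 0.0
```

Call:
play_rows(dp=[[-0.8,-0.57,0],[-1.6,-1.14,0],[-2.4,-1.7,0],[-3.2,-2.27,0],[-4,-2.84,0]], rot=[[0,0,1],[0,0,2],[0,0,3],[0,0,4],[0,0,5]])

```text
clock: 1.35
eef_pos: [549.8, 95.6, 231.1]
tcp_rot: [-3.141, -0.0, 2.254]
contact_force: [0.1, 0.6, 0.2]
opening: -0.005
grasp_force: 0.0
```

```bash
python3 mv.py 634.6 -29.9 130 2.05
```

```text
clk 1.35 dp [-3.77 -0.34  2.53] rot [-0.   -0.    1.95] [549.8  95.6 231.1] [-3.141 -0.     2.254] F [0.1 0.6 0.2] [ 0.17  0.25  1.78  0.    1.11 -0.51] -0.00483153860133142
```

Call:
play_rows(dp=[[-0.9,-0.08,0],[-1.8,-0.16,0],[-2.7,-0.24,0.4],[-3.5,-0.32,0.9],[-3.77,-0.34,1.7]], rot=[[0,0,0.5],[0,0,1],[0,0,1.5],[0,0,1.95],[0,0,1.95]])

```text
clock: 1.77
eef_pos: [638.5, -31.4, 164.8]
tcp_rot: [3.137, 0.004, 2.05]
contact_force: [0.9, 0.8, 0.9]
opening: -0.004
grasp_force: 0.0
```

```bash
python3 mv.py 634.6 -29.9 60 2.05; python3 - <<'E'
from rig import telemetry,optics
import cv2,pickle
s=telemetry.sense();d={"s":s}
ims=[]
for n in("wrist","side"):
    f=optics.grab_frame(n);d[n]=f
    ims.append(cv2.cvtColor(f["color"],cv2.COLOR_RGB2BGR))
cv2.imwrite("pics/w1.png",cv2.resize(ims[0],None,fx=1.4,fy=1.4))
cv2.imwrite("pics/s1.png",cv2.resize(ims[1][140:270,235:380],None,fx=4,fy=4,interpolation=cv2.INTER_CUBIC))
pickle.dump(d,open("f1.pkl","wb"));print(d["wrist"]["mount"])
E
```

```text
clk 1.77 dp [ 0.09 -0.08  2.62] rot [ 0.05  0.04 -0.  ] [638.5 -31.4 164.8] [3.137 0.004 2.05 ] F [0.9 0.8 0.9] [-0.05  0.44  1.67 -0.    1.03 -0.53] -0.0035342877788869455
[[ 1.88323687e-04 -9.51591134e-01 -3.07366684e-01  7.99447903e+01]
 [ 9.99999531e-01 -1.12830392e-04  9.62017079e-04 -8.46921159e-01]
 [-9.50127227e-04 -3.07366721e-01  9.51590666e-01 -1.43657012e+02]
 [ 0.00000000e+00  0.00000000e+00  0.00000000e+00  1.00000000e+00]]
```

View pics/w1.png

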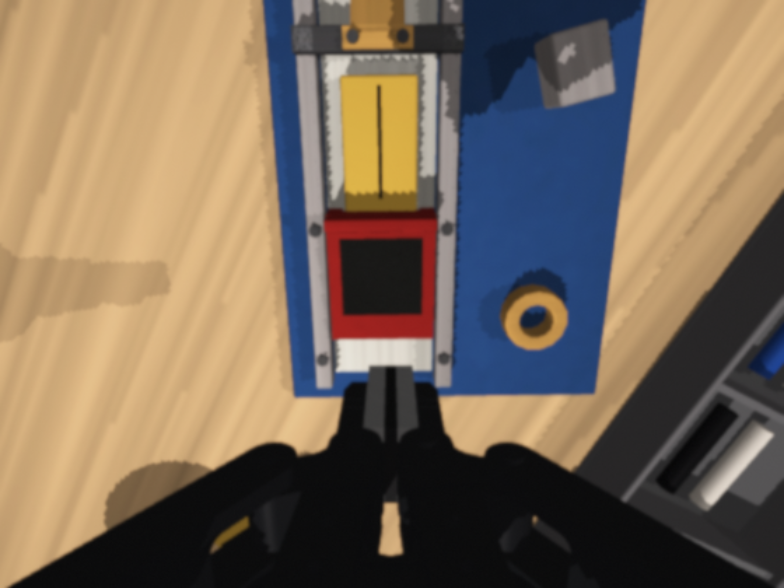

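The wrist view looks straight along the channel. The pad corners are at (340,239), (421,238), (342,315) and (422,314), and the upper entry edge of the bridge is at v≈52. The collar and clamp block are well clear.

```bash
cat >> h.py <<'E'
from scipy.spatial.transform import Rotation as Ro
def wray(f,s,px,z):
    R=Ro.from_euler("xyz",s["tcp_rot"]).as_matrix();M=np.array(f["mount"]);K=np.array(f["mtx"])
    c=R@M[:3,3]+s["eef_pos"];d=R@M[:3,:3]@np.linalg.solve(K,[px[0],px[1],1.])
    return c+d*(z-c[2])/d[2]
E
python3 - <<'E'
import pickle,numpy as np
from h import *
np.set_printoptions(precision=1,suppress=True)
d=pickle.load(open("f1.pkl","rb"));W=lambda u,v,z:wray(d["wrist"],d["s"],(u/1.4,v/1.4),z)
P={"pad":W(381,276,33),"padF":W(381,238,34),"padR":W(382,315,32),"padL":W(341,276,33),"padRt":W(421,276,33),"bridge_entry_top":W(379,52,36),"mid_f":W(380,75,12),"mid_r":W(383,372,12),
"railL_f":W(307,60,26),"railL_r":W(324,388,26),"railR_f":W(450,60,26),"railR_r":W(443,388,26),"noseT":W(379,75,28.5)}
for k,v in P.items():print(k,v)
a=(P["railL_f"]+P["railR_f"])/2;b=(P["railL_r"]+P["railR_r"])/2;e=a-b;th=np.arctan2(e[1],e[0]);u=np.array([np.cos(th),np.sin(th)]);n=np.array([-u[1],u[0]])
print("yaw",th)
for k,v in P.items():print(k,"along",(v-P["pad"])[:2]@u,"lat",(v-b)[:2]@n)
E
```

```text
pad [633.7 -33.4  33. ]
padF [623.6 -13.7  34. ]
padR [645.2 -54.5  32. ]
padL [613.6 -43.9  33. ]
padRt [653.9 -23.   33. ]
bridge_entry_top [580.3  68.8  36. ]
mid_f [584.2  61.5  12. ]
mid_r [667.1 -96.3  12. ]
railL_f [548.6  49.6  26. ]
railL_r [ 636.2 -116.7   26. ]
railR_f [613.5  83.3  26. ]
railR_r [702.5 -82.5  26. ]
noseT [584.6  60.1  28.5]
yaw 2.0595935330343926
pad along 0.0 lat 0.37875587602618666
padF along 22.126633412012147 lat 0.03236678334355503
padR along -24.01633694387485 lat 0.16944944750224167
padL along 0.25379044854421196 lat 23.068025906010323
padRt along -0.2540345185272077 lat -22.332334398896087
bridge_entry_top along 115.31616963685633 lat -0.4196163170757927
mid_f along 107.09543694809281 lat -0.4614523847926364
mid_r along -71.18419200235512 lat 0.3941738891783533
railL_f along 113.21446637274278 lat 36.540524277784186
railL_r along -74.69375031726568 lat 37.310352463451665
railR_f along 112.57044500573117 lat -36.540524277784165
railR_r along -75.64108042477028 lat -37.310352463451665
noseT along 105.59422973565367 lat -0.14649144373919398
```

```bash
python3 mv.py 633.2 -29.4 42 2.055
```

```text
clk 1.87 dp [-0.02  0.04  2.9 ] rot [-0.07 -0.04 -0.03] [632.3 -29.5 158. ] [-3.135 -0.004  2.052] F [-0.3 -0.3 -1. ] [-0.05  0.44  1.67 -0.    1.03 -0.53] -0.0019291750165607723
```

Call:
play_rows(dp=[[0,0,0.7],[0,0,1.4],[0,0,2.0],[0,0,2.5],[0,0,2.7]], rot=[[0,0,0],[0,0,0],[0,0,0],[0,0,0],[0,0,0]])

```text
clock: 2.28
eef_pos: [632.7, -26.6, 53.4]
tcp_rot: [-3.139, -0.002, 2.056]
contact_force: [-0.9, -0.8, -0.4]
opening: -0.001
grasp_force: 0.0
```

Call:
play_rows(dp=[[0,0,0],[0,0,0]], rot=[[0,0,0],[0,0,0]])

```text
clock: 2.45
eef_pos: [634.9, -27.1, 56.3]
tcp_rot: [3.141, 0.0, 2.056]
contact_force: [-0.2, -0.3, 0.3]
opening: -0.001
grasp_force: 0.0
```

```bash
python3 mv.py 633.2 -29.4 36 2.055; python3 - <<'E'
from rig import optics
import cv2
f=optics.grab_frame("wrist")["color"]
g=optics.grab_frame("side")["color"][140:270,235:380]
a=cv2.resize(f[:300],(560,300));b=cv2.resize(g,(560,300) if 0 else (334,300),interpolation=cv2.INTER_CUBIC)
import numpy as np
cv2.imwrite("pics/c2.png",cv2.resize(np.hstack([a,b])[:,:,::-1],(800,268)))
E
```

```text
clk 2.45 dp [-0.03 -0.06  0.51] rot [0.   0.   0.01] [634.9 -27.1  56.3] [3.141 0.    2.056] F [-0.2 -0.3  0.3] [-0.04  0.57  1.73  0.    0.84 -0.53] -0.0014249800160904657
```

View pics/c2.png

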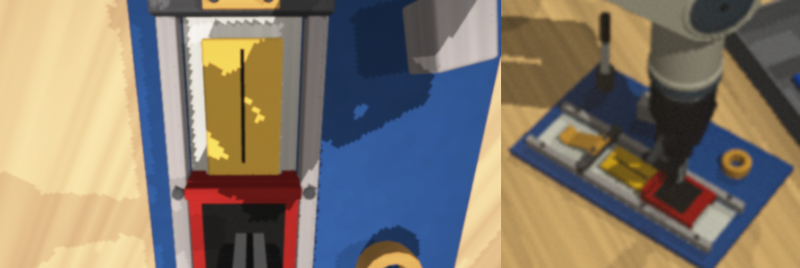

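The fingertips (wrist image, about (252,235)) are over the black pad, roughly 2 mm right of its centre and behind the cross bar. I'll go down with a small leftward correction.

Call:
play_rows(dp=[[0,-0.05,0.2],[0,-0.05,0.4],[0,-0.05,0.5],[0,-0.05,0.5]], rot=[[0,0,0],[0,0,0],[0,0,0],[0,0,0]])

```text
clock: 2.88
eef_pos: [631.9, -28.5, 34.1]
tcp_rot: [-3.14, -0.001, 2.055]
contact_force: [0.3, -0.3, 0.9]
opening: -0.005
grasp_force: 0.0
```

Call:
play_rows(dp=[[0,0,0.04],[0,0,0.08],[0,0,0.08]], rot=[[0,0,0],[0,0,0],[0,0,0]])

```text
clock: 3.13
eef_pos: [632.6, -28.3, 32.2]
tcp_rot: [-3.141, -0.001, 2.055]
contact_force: [-3.2, -0.2, 6.8]
opening: -0.003
grasp_force: 3.2
```

Call:
play_rows(dp=[[0,0,0.03],[0,0,0.05],[0,0,0.05]], rot=[[0,0,0],[0,0,0],[0,0,0]])

```text
clock: 3.38
eef_pos: [632.4, -27.9, 30.8]
tcp_rot: [-3.141, -0.001, 2.055]
contact_force: [-5.3, 3.1, 10.4]
opening: 0.002
grasp_force: 5.3
```

Call:
play_rows(dp=[[0,0,0.02],[0,0,0.04],[0,0,0.04]], rot=[[0,0,0],[0,0,0],[0,0,0]])

```text
clock: 3.63
eef_pos: [632.2, -27.6, 30.1]
tcp_rot: [-3.141, -0.002, 2.055]
contact_force: [-8.6, 5.8, 18.0]
opening: 0.001
grasp_force: 9.1
```

Call:
play_rows(dp=[[0,0,0.02],[0,0,0.03],[0,0,0.03]], rot=[[0,0,0],[0,0,0],[0,0,0]])

```text
clock: 3.88
eef_pos: [632.3, -27.6, 30.0]
tcp_rot: [-3.141, -0.001, 2.055]
contact_force: [-12.4, 5.0, 29.0]
opening: 0.001
grasp_force: 14.9
```

```bash
python3 mv.py 595 40 29 2.055; python3 - <<'E'
from rig import optics
import cv2,numpy as np
f=optics.grab_frame("wrist")["color"]
g=optics.grab_frame("side")["color"][160:250,240:360]
cv2.imwrite("pics/c3.png",cv2.resize(np.hstack([f[:300],cv2.resize(g,(400,300),interpolation=cv2.INTER_CUBIC)])[:,:,::-1],(800,250)))
E
```

```text
clk 3.88 dp [ 1.93 -0.04  0.03] rot [-0.   -0.01 -0.  ] [632.3 -27.6  30. ] [-3.141e+00 -1.000e-03  2.055e+00] F [-12.4   5.   29. ] [-0.05  0.6   1.75  0.    0.79 -0.53] 0.0006477732542284404
```

View pics/c3.png

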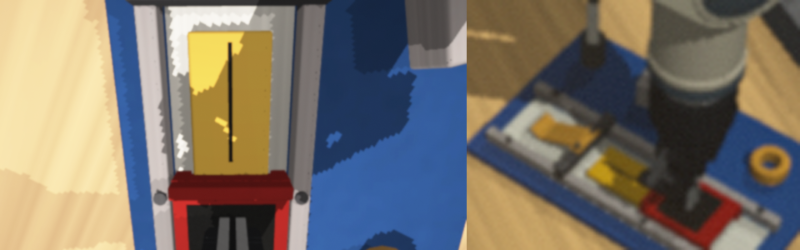

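The tongue is flat: the tip is at z=30.0, which is 12+18, and the force is 29 N down. The nose is about 12 mm short of the bridge, so I start sliding slowly.

Call:
play_rows(dp=[[0.04,-0.01,0],[0.08,-0.02,0],[0.12,-0.02,0],[0.16,-0.02,0],[0.2,-0.02,0]], rot=[[0,0,0],[0,0,0],[0,0,0],[0,0,0],[0,0,0]])

```text
clock: 4.4
eef_pos: [631.9, -23.8, 30.1]
tcp_rot: [3.136, 0.006, 2.056]
contact_force: [2.6, -11.0, 14.3]
opening: -0.004
grasp_force: 7.1
```

Call:
play_rows(dp=[[0,0,0.02],[0,0,0.04],[0,0,0.04]], rot=[[0,0,0],[0,0,0],[0,0,0]])

```text
clock: 4.65
eef_pos: [631.9, -23.6, 30.0]
tcp_rot: [3.137, 0.005, 2.056]
contact_force: [-4.1, -10.0, 32.1]
opening: 0.005
grasp_force: 15.7
```

Call:
play_rows(dp=[[0.04,0,0],[0.08,0,0],[0.12,0,0]], rot=[[0,0,0],[0,0,0],[0,0,0]])

```text
clock: 4.9
eef_pos: [631.3, -20.5, 30.0]
tcp_rot: [3.134, 0.008, 2.056]
contact_force: [4.2, -18.9, 23.8]
opening: -0.002
grasp_force: 12.2
```

Call:
play_rows(dp=[[0.04,0,0.01],[0.08,0,0.01],[0.12,0,0.02],[0.16,0,0.02],[0.2,0,0.02]], rot=[[0,0,0],[0,0,0],[0,0,0],[0,0,0],[0,0,0]])

```text
clock: 5.32
eef_pos: [629.2, -14.3, 30.0]
tcp_rot: [3.132, 0.011, 2.056]
contact_force: [5.1, -21.4, 28.1]
opening: -0.004
grasp_force: 13.7
```

```bash
python3 mv.py 595 40 29 2.055; python3 - <<'E'
from rig import optics
import cv2,numpy as np
f=optics.grab_frame("wrist")["color"]
g=optics.grab_frame("side")["color"][160:250,240:360]
cv2.imwrite("pics/c4.png",cv2.resize(np.hstack([f[:300],cv2.resize(g,(400,300),interpolation=cv2.INTER_CUBIC)])[:,:,::-1],(800,250)))
E
```

```text
clk 5.32 dp [ 1.6  -0.12  0.01] rot [0.09 0.1  0.01] [629.2 -14.3  30. ] [3.132 0.011 2.056] F [  5.1 -21.4  28.1] [-0.02  0.59  1.77 -0.01  0.77 -0.5 ] -0.004448447659285572
```

View pics/c4.png

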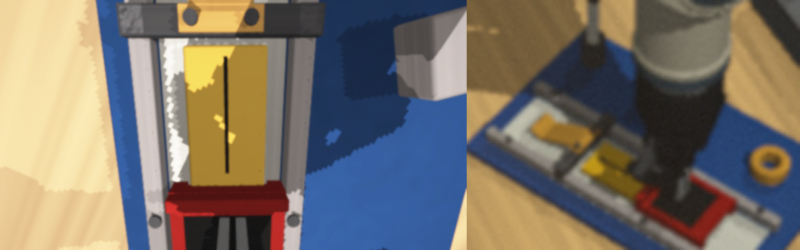

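Still flat, with the nose about 4 mm short of the bridge. The fingertips have drifted about 2–3 mm right, so I trim left and continue.

Call:
play_rows(dp=[[0.05,-0.02,0],[0.1,-0.03,0],[0.15,-0.04,0.01],[0.2,-0.05,0.01],[0.25,-0.06,0.01]], rot=[[0,0,0],[0,0,0],[0,0,0],[0,0,0],[0,0,0]])

```text
clock: 5.83
eef_pos: [624.4, -5.6, 30.0]
tcp_rot: [3.128, 0.011, 2.056]
contact_force: [9.9, -16.0, 24.5]
opening: 0.0
grasp_force: 12.5
```

```bash
python3 mv.py 595 40 29 2.055
```

```text
clk 5.83 dp [ 1.35 -0.12  0.01] rot [0.13 0.11 0.01] [624.4  -5.6  30. ] [3.128 0.011 2.056] F [  9.9 -16.   24.5] [-0.01  0.59  1.78 -0.01  0.76 -0.49] 0.00022019161668965267
```

Call:
play_rows(dp=[[0.06,-0.01,0],[0.12,-0.02,0],[0.18,-0.03,0.01],[0.24,-0.03,0.01],[0.3,-0.03,0.01]], rot=[[0,0,0],[0,0,0],[0,0,0],[0,0,0],[0,0,0]])

```text
clock: 6.25
eef_pos: [618.4, 4.4, 29.9]
tcp_rot: [3.127, 0.012, 2.056]
contact_force: [11.3, -18.6, 29.0]
opening: 0.003
grasp_force: 14.2
```

```bash
python3 mv.py 595 40 29 2.055; python3 - <<'E'
from rig import optics
import cv2,numpy as np
f=optics.grab_frame("wrist")["color"]
g=optics.grab_frame("side")["color"][160:250,240:360]
cv2.imwrite("pics/c5.png",cv2.resize(np.hstack([f[:300],cv2.resize(g,(400,300),interpolation=cv2.INTER_CUBIC)])[:,:,::-1],(800,250)))
E
```

```text
clk 6.25 dp [ 1.06 -0.1   0.01] rot [0.14 0.12 0.01] [618.4   4.4  29.9] [3.127 0.012 2.056] F [ 11.3 -18.6  29. ] [ 0.01  0.58  1.8  -0.01  0.75 -0.47] 0.0026135543462819603
```

View pics/c5.png

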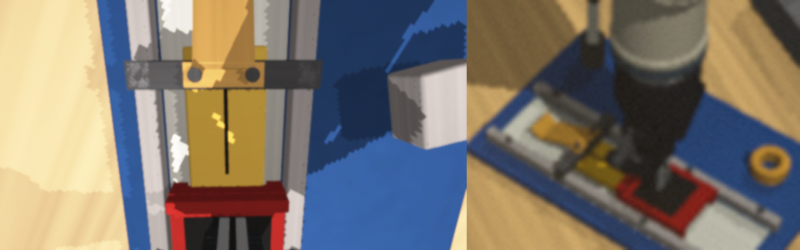

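The tongue has gone under the bridge flat, with its nose visible just beyond the dark bar at (225,50). About 45–48 mm remain.

Call:
play_rows(dp=[[0.06,0,0],[0.12,-0.01,0],[0.18,-0.01,0],[0.24,-0.01,0],[0.3,-0.01,0.01]], rot=[[0,0,0],[0,0,0],[0,0,0],[0,0,0],[0,0,0]])

```text
clock: 6.77
eef_pos: [612.9, 14.6, 29.9]
tcp_rot: [3.126, 0.013, 2.057]
contact_force: [10.0, -23.7, 35.4]
opening: 0.004
grasp_force: 17.7
```

Call:
play_rows(dp=[[0.06,0,0],[0.12,-0.01,0],[0.18,-0.01,0],[0.24,-0.01,0],[0.3,-0.01,0.01]], rot=[[0,0,0],[0,0,0],[0,0,0],[0,0,0],[0,0,0]])

```text
clock: 7.18
eef_pos: [607.5, 25.0, 29.9]
tcp_rot: [3.125, 0.013, 2.057]
contact_force: [11.4, -25.9, 38.8]
opening: -0.001
grasp_force: 19.4
```

```bash
python3 mv.py 595 40 29 2.055
```

```text
clk 7.18 dp [ 0.48 -0.1   0.01] rot [0.16 0.13 0.02] [607.5  25.   29.9] [3.125 0.013 2.057] F [ 11.4 -25.9  38.8] [ 0.04  0.57  1.82 -0.01  0.73 -0.44] -0.0007372583449021536
```

Call:
play_rows(dp=[[0.06,0,-0.01],[0.12,-0.01,-0.02],[0.18,-0.01,-0.02],[0.24,-0.01,-0.02],[0.3,-0.01,-0.02]], rot=[[0,0,0],[0,0,0],[0,0,0],[0,0,0],[0,0,0]])

```text
clock: 7.6
eef_pos: [601.2, 35.6, 30.0]
tcp_rot: [3.126, 0.012, 2.057]
contact_force: [13.0, -23.8, 29.2]
opening: -0.004
grasp_force: 23.9
```

Call:
play_rows(dp=[[0.05,0,0],[0.1,0,0],[0.15,0,0]], rot=[[0,0,0],[0,0,0],[0,0,0]])

```text
clock: 7.85
eef_pos: [598.5, 40.8, 30.0]
tcp_rot: [3.126, 0.012, 2.057]
contact_force: [12.8, -23.1, 29.5]
opening: 0.0
grasp_force: 24.3
```

Moving freely at about 26 N forward; next I creep to the stop.

Call:
play_rows(dp=[[0.03,0,0],[0.06,0,0],[0.09,0,0]], rot=[[0,0,0],[0,0,0],[0,0,0]])

```text
clock: 8.1
eef_pos: [596.8, 44.0, 29.9]
tcp_rot: [3.126, 0.012, 2.057]
contact_force: [13.3, -24.2, 30.8]
opening: 0.0
grasp_force: 24.4
```

Call:
play_rows(dp=[[0.02,0,0],[0.04,0,0],[0.06,0,0]], rot=[[0,0,0],[0,0,0],[0,0,0]])

```text
clock: 8.35
eef_pos: [595.6, 46.1, 29.9]
tcp_rot: [3.126, 0.012, 2.057]
contact_force: [13.0, -23.9, 30.6]
opening: -0.002
grasp_force: 24.5
```

Call:
play_rows(dp=[[0.02,0,0],[0.04,0,0],[0.06,0,0]], rot=[[0,0,0],[0,0,0],[0,0,0]])

```text
clock: 8.6
eef_pos: [594.5, 48.2, 30.0]
tcp_rot: [3.126, 0.012, 2.057]
contact_force: [12.5, -24.4, 30.6]
opening: -0.002
grasp_force: 24.6
```

Call:
play_rows(dp=[[0.02,0,0],[0.04,0,0],[0.04,0,0]], rot=[[0,0,0],[0,0,0],[0,0,0]])

```text
clock: 8.85
eef_pos: [593.7, 49.8, 30.0]
tcp_rot: [3.126, 0.012, 2.057]
contact_force: [11.9, -23.6, 30.2]
opening: 0.001
grasp_force: 24.5
```

Call:
play_rows(dp=[[0.02,0,0],[0.04,0,0],[0.04,0,0]], rot=[[0,0,0],[0,0,0],[0,0,0]])

```text
clock: 9.1
eef_pos: [593.0, 51.2, 29.9]
tcp_rot: [3.126, 0.012, 2.057]
contact_force: [12.9, -24.6, 31.1]
opening: -0.001
grasp_force: 24.6
```

Call:
play_rows(dp=[[0.02,0,0],[0.04,0,0],[0.04,0,0]], rot=[[0,0,0],[0,0,0],[0,0,0]])

```text
clock: 9.35
eef_pos: [592.2, 52.6, 29.9]
tcp_rot: [3.126, 0.012, 2.057]
contact_force: [11.8, -23.8, 30.6]
opening: 0.003
grasp_force: 24.7
```

Call:
play_rows(dp=[[0.02,0,0],[0.04,0,0],[0.04,0,0]], rot=[[0,0,0],[0,0,0],[0,0,0]])

```text
clock: 9.6
eef_pos: [591.8, 53.6, 30.0]
tcp_rot: [3.126, 0.013, 2.057]
contact_force: [13.8, -27.2, 30.0]
opening: -0.004
grasp_force: 25.1
```

```bash
python3 - <<'E'
from rig import optics,telemetry
import cv2,numpy as np,pickle
s=telemetry.sense();f=optics.grab_frame("wrist");pickle.dump((s,f),open("f6.pkl","wb"))
c=f["color"].astype(int)
# column profile near the slide's centreline beside the fingers
for u in (185,235,250):
    print(u,[(v,*c[v,u]) for v in range(90,300,5)][:42:1])
E
```

```text
185 [(90, np.int64(175), np.int64(165), np.int64(162)), (95, np.int64(185), np.int64(175), np.int64(172)), (100, np.int64(194), np.int64(183), np.int64(180)), (105, np.int64(200), np.int64(190), np.int64(186)), (110, np.int64(206), np.int64(197), np.int64(193)), (115, np.int64(209), np.int64(200), np.int64(196)), (120, np.int64(211), np.int64(201), np.int64(198)), (125, np.int64(186), np.int64(177), np.int64(174)), (130, np.int64(188), np.int64(179), np.int64(176)), (135, np.int64(209), np.int64(200), np.int64(196)), (140, np.int64(208), np.int64(198), np.int64(195)), (145, np.int64(214), np.int64(203), np.int64(200)), (150, np.int64(208), np.int64(198), np.int64(195)), (155, np.int64(212), np.int64(201), np.int64(198)), (160, np.int64(213), np.int64(202), np.int64(199)), (165, np.int64(213), np.int64(201), np.int64(198)), (170, np.int64(213), np.int64(203), np.int64(199)), (175, np.int64(212), np.int64(202), np.int64(198)), (180, np.int64(212), np.int64(202), np.int64(199)), (185, np.int64(212), np.int64(202), np.int64(199)), (190, np.int64(212), np.int64(202), np.int64(199)), (195,
[... 4626 characters left out ...]
), (230, np.int64(184), np.int64(139), np.int64(74)), (235, np.int64(152), np.int64(113), np.int64(59)), (240, np.int64(153), np.int64(113), np.int64(60)), (245, np.int64(154), np.int64(115), np.int64(59)), (250, np.int64(97), np.int64(47), np.int64(28)), (255, np.int64(104), np.int64(24), np.int64(21)), (260, np.int64(110), np.int64(26), np.int64(24)), (265, np.int64(109), np.int64(25), np.int64(22)), (270, np.int64(146), np.int64(37), np.int64(34)), (275, np.int64(21), np.int64(21), np.int64(21)), (280, np.int64(19), np.int64(19), np.int64(20)), (285, np.int64(24), np.int64(25), np.int64(26)), (290, np.int64(21), np.int64(21), np.int64(22)), (295, np.int64(20), np.int64(20), np.int64(21))]
```

The red bar now meets the bridge with no yellow between them, and the forward force has begun to rise. I push once more to confirm the stop.

Call:
play_rows(dp=[[0.02,0,0],[0.05,0,0],[0.05,0,0]], rot=[[0,0,0],[0,0,0],[0,0,0]])

```text
clock: 9.9
eef_pos: [591.7, 53.8, 30.0]
tcp_rot: [3.125, 0.015, 2.058]
contact_force: [16.6, -36.7, 26.9]
opening: -0.001
grasp_force: 27.7
```

The slide is at the stop: force is up and there is no further motion. Now I ease off the forward load before lifting.

Call:
play_rows(dp=[[-0.04,0,0],[-0.06,0,0],[-0.06,0,0]], rot=[[0,0,0],[0,0,0],[0,0,0]])

```text
clock: 10.15
eef_pos: [591.7, 53.6, 29.9]
tcp_rot: [3.126, 0.012, 2.056]
contact_force: [11.3, -24.2, 31.6]
opening: -0.005
grasp_force: 26.2
```

Call:
play_rows(dp=[[-0.05,0,0],[-0.08,0,0],[-0.08,0,0]], rot=[[0,0,0],[0,0,0],[0,0,0]])

```text
clock: 10.4
eef_pos: [591.7, 53.4, 29.9]
tcp_rot: [3.127, 0.007, 2.055]
contact_force: [6.0, -5.5, 36.2]
opening: 0.001
grasp_force: 24.8
```

Call:
play_rows(dp=[[-0.02,0,-0.04],[-0.04,0,-0.1],[-0.05,0,-0.2]], rot=[[0,0,0],[0,0,0],[0,0,0]])

```text
clock: 10.65
eef_pos: [587.2, 51.3, 33.2]
tcp_rot: [3.137, 0.004, 2.055]
contact_force: [5.3, -6.4, -5.8]
opening: -0.002
grasp_force: 4.4
```

Call:
play_rows(dp=[[0,0,-0.4],[0,0,-0.8],[0,0,-1.6],[0,0,-2.4],[0,0,-3.0]], rot=[[0,0,0],[0,0,0],[0,0,0],[0,0,0],[0,0,0]])

```text
clock: 11.07
eef_pos: [584.8, 52.1, 154.5]
tcp_rot: [3.14, 0.001, 2.055]
contact_force: [0.8, -1.1, 0.5]
opening: 0.0
grasp_force: 0.0
```

Call:
play_rows(dp=[[-0.5,0,-0.5],[-1,0,-1],[-1.5,0,-1],[-1.5,0,-1]], rot=[[0,0,0],[0,0,0],[0,0,0],[0,0,0]])

```text
clock: 11.4
eef_pos: [614.6, -3.5, 194.1]
tcp_rot: [3.138, 0.003, 2.054]
contact_force: [0.4, 0.5, -0.3]
opening: 0.002
grasp_force: 0.0
```

```bash
python3 - <<'E'
from rig import optics,telemetry
import cv2,numpy as np
f=optics.grab_frame("wrist")["color"][:300];g=optics.grab_frame("side")["color"][150:260,235:380]
f=cv2.resize(f[:,100:460],(440,367));g=cv2.resize(g,(360,273),interpolation=cv2.INTER_CUBIC);g=cv2.copyMakeBorder(g,0,94,0,0,cv2.BORDER_CONSTANT)
cv2.imwrite("pics/end.png",np.hstack([f,g])[:,:,::-1])
print(telemetry.sense()["contact_force"])
E
```

```text
[-0.82680925  0.23772777 -0.53733613]
```

View pics/end.png

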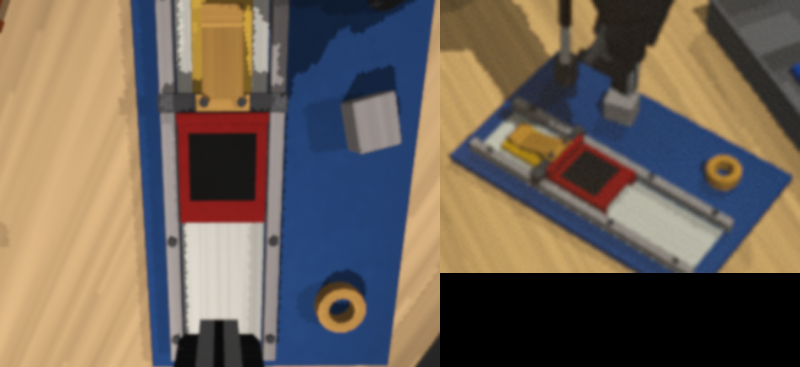

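The slide lies flat with its red shoulder against the bridge at (222,112). The brass spring rides on the tongue, the other parts have not moved, and the hand is clear.

```bash
python3 -c "
from rig import r
print(r.sign_off())"
```

```text
the job is handed in; nothing more can be done
None
```

The red slide is fully home: I pressed it flat and slid its tongue under the bridge and drag spring until the shoulder stopped against the bridge, then lifted the hand clear and handed the job in at about 11.5 s.

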